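# Lock the rotating microscope stage with its index pin

### The job

Lock the rotating microscope stage: take the straight-handled index pin from the wooden rack, lower its nose into the round hole of the black stage plate and, bearing lightly on the sprung seat below, carry the plate round clockwise (seen from above) with the pin until it catches in the seat's hidden hole. Then slide the pin fully home, flange down on the plate, and let go. Bear gently: never push the seat down to its hard stop or force the pin, and leave the other things where they are.

Things in the scene. Friction and masses are not known exactly. Their poses are not given: they have to be found in the camera images.
- stand: White cast stand of the stage unit, fixed: a 150 x 150 x 10 mm foot with a round drum of 128 mm diameter, 43.5 mm high. Origin: centre of the foot's underside, z up; the drum's vertical axis, about which the stage turns, passes through it. Its +x axis is marked by the index tab. Over 40 N between pin and stand (all contacts with seat and plate added up) is forcing it.
- index_tab (a point): Top of a small dark tab, 12 x 8 mm, 40 mm up, on the stand's foot at the drum's +x side, 69 mm from the axis. The seat's hidden hole lies 34 mm from the axis in a direction between 30 degrees clockwise and 24 degrees counterclockwise (from above) of the tab. The exact direction differs every time and is not measured: it must be felt for.
- seat_top (a point): Middle of the top face (44 mm above the table, on the turning axis) of the flat aluminium seat in the drum, hidden by the stage plate. It lies under the whole path of the plate's hole and does not turn. Its one hole is 12 mm wide with 1.5 mm chamfer, deeper than the pin's shaft. It is sprung: it gives at about 2 N, then 1 mm per further 1 N, with a hard stop at 9 mm.
- seat_rim (a point): Point on the seat's top face, 34 mm from the axis towards the tab: the circle on which the pin's nose slides. About 3 mm of give (5 N) is a good light pressure. When the nose comes over the seat's hole the seat jumps up round it: the upward push vanishes and the plate resists being turned on. Nose on the seat: flange 21 mm above the plate; home: flange on the plate.
- stage (a joint): Turn of the black stage plate about the drum axis, rad, counterclockwise from above positive; 0 with its hole towards the tab; stops at -1.9 and 1.9. Starts between 0.75 and 1.4; the seat's hole lies clockwise of that (-0.52 to 0.42). Plate 130 x 130 x 10 mm, top 55 mm above the table; light friction (0.04 N m), stays where left. Two 8 mm high screws and a slide lie away from the hole.
- stage_hole (a point): Centre of the mouth (at the top face, 55 mm above the table) of the one round through-hole in the stage plate: 12 mm wide with 1.5 mm chamfer, 34 mm from the stand's axis. Turns with the plate.
- rack: Fixed wooden block 60 x 170 x 40 mm (x, y, z), origin at the centre of its underside, with two 12 mm holes 36 mm deep at y = -50 and +50 mm; the pin stands in one and the key in the other.
- pin: Steel index pin, 76 mm long, 40 to 85 g, upright in the rack with its flange on the rack's top. Origin: centre of its lower end (nose), z along the pin to the handle. From the origin up: nose tapering from 5 to 10 mm diameter over 6 mm, shaft 10 mm to 32 mm, flange 20 mm diameter from 32 to 36 mm, plain round handle 14 mm diameter from 36 to 76 mm.
- key: Bystander: steel key standing in the other rack hole, same shaft, but with a flat disc head 36 mm in diameter and 12 mm thick, no handle. Origin at its lower end.
- objective: Bystander: loose steel objective lens standing on the table, 28 mm diameter, 42 mm high. Origin at the centre of its underside.
- eyepiece: Bystander: loose black eyepiece standing on the table, 32 mm diameter, 42 mm high. Origin at the centre of its underside.
- seat (a joint): How far the sprung seat is pushed down, m: 0 when free, 0.009 at its hard stop. More than 0.008 (about 10 N on the pin) counts as pushed to the stop.
Mind the look-alikes: they are no part of the job. What is shaped like the pin but purple or red is not meant. There is more than one size of the stand; the one meant has the size given above.

How it is judged:
By the outcome, as a careful person would: the job done as asked, in the order asked, and still so for the second after the job is handed in, with the robot touching nothing.
It also fails if it takes over 53 s, if anything falls off the work surface, if the arm or the gripper's body presses on something with over 40 N, if the wrist force passes 120 N, or if a joint passes its speed limit or range.

### The arm

A 6-joint arm with a two-finger parallel gripper is mounted at the origin on the work surface. World frame = base frame: x ahead of the robot, y to its left, z up, the work surface at z = 0. Lengths are in m, angles in rad, forces in N, time in s.
With the tool pointing down it reaches from about 0.3 to 0.875 m from the base axis. Payload 6.4 kg.
Tool frame: the origin (TCP) lies at the very end of the fingers, on their centre line; the grasp point (between the pads) lies 19 mm behind it; x points along the fingers, y is the direction in which the jaws open and shut, and the axes are right-handed (so a half turn about x gives the same grasp; the last joint's range is limited). The gripper opens to 85 mm and grips with 20 to 120 N. Pads are 22 mm wide; open, the fingers measure 114 mm over their backs; the gripper's body (76 mm by 85 mm) begins 54 mm behind the grasp point. The pads swing forward as they close: fully open they stand 13 mm farther back than shut.
Start: joints at [0.98, 0.181, 1.607, -0, 1.354, -0.206], TCP at [0.216, 0.533, 0.231] pointing down, gripper open.
Joint ranges: [-2.99, 2.99], [-0.89, 2.07], [0.3, 2.58], [-1.14, 4.28], [0, 2.63], [-3.12, 3.12]. Speed limits (rad/s): [2.57, 2.57, 3.01, 3.14, 3.14, 3.14].

### API

Orientations are given as a unit quaternion [w, x, y, z].
In Python, from bench import status, optics, hand_in gives the robot as it stands. The module is installed in compiled form; this text tells all that it offers.
- The arm moves only by the shell command python3 -m jog 'ROWS'. ROWS is JSON, one flat list of numbers, 5 for each row, row after row: the shift along the tool's x, y, z in mm, then the turn about the tool's x in degrees, then the opening in per cent of the stroke, from 0 (shut) to 100 (fully open). In form: [tx, ty, tz, yaw, gripper, tx, ty, tz, yaw, gripper, ...]. A call has exactly 5 rows; each row is the pose to reach, as a shift and turn from the pose commanded when the call began, along the tool's axes at that moment; what a row does not reach only later rows make up. A row lasts 1/10 s, in which the tool goes at most 50 mm and 8.59 degrees, less where a joint would pass 70% of its speed; a pose out of reach is approached as far as the arm can. A call with a gripper value outside its range is refused whole. The fingers move at their own pace and stop on an object; the grip force is fixed at half the most. Time passes only in rows, so rows that repeat a pose let the fingers close, or fill a call up. It gives the time, the measured TCP pose, the force and the opening at its end, in the units of the state.
- status.get_obs(): the state, without advancing time (a new reading comes with each control period).
- optics.camera(name): name is "side" or "top" or "wrist"; returns the picture (400x640x3 uint8, red, green, blue); there is no depth.
- optics.get_calibration(name): a dict with "vertical_fov" (degrees; the focal length in pixels is half the picture's height over the tangent of half this angle, whatever the lens; pixels are square), "cx", "cy" (the principal point, pixels), "extrinsics" (4x4, takes a point from camera to world coordinates). Camera axes: x right, y up, looking along -z (the intrinsics and any distortion apply to the point x, -y, -z); pixel columns grow to the right and rows downward; lengths in m; the calibration is good to about 2 mm. The wrist camera is an equidistant fisheye: a pixel r from the principal point sees the ray r / f radians off the axis. A picture is of the moment at which its call begins: read the wrist's pose just before it. get_calibration takes no time and is no camera call; for the wrist camera it gives the pose at the moment of the call.
- hand_in(): hands the job in, once; it reports no verdict.
The state is a dict: "time_s": time; "q": joint angles; "dq": joint speeds; "joint_efforts": joint torques, N m; "eef_pos": TCP position; "eef_rot": TCP orientation; "wrist_force": force on the tool from outside, world axes, zero at the start; "torque": the same for the moment, N m; "opening": opening from 0.0 (shut) to 1.0 (fully open).
Only numpy, scipy, OpenCV 4.12 (cv2) and the standard library are available. Lean on these libraries where they do the work, as an engineer would, in place of code of your own. Each camera call takes 0.05 s, during which the arm holds its last target. There are 200 camera calls.

## Working session

There is one attempt and no reset: what is moved stays moved. The work goes in short steps, Python scripts to look and compute and a shell command to move; the robot and the scene stay as the last step left them, time stands still between calls to the robot, and variables do not carry over. Pictures are saved under pics/ and viewed, on a budget of 10 in all, crops included, one or two more only if the job needs it, and the job is handed in when it is done.

```bash
mkdir -p pics; python3 - <<'E'
from bench import status, optics
import cv2, numpy as np
o=status.get_obs(); print({k:np.round(v,3).tolist() for k,v in o.items()})
ims=[]
for n in("side","top","wrist"):
    c=optics.get_calibration(n); print(n,c["vertical_fov"],c["cx"],c["cy"],np.round(c["extrinsics"],4).tolist(),[k for k in c])
    im=optics.camera(n); cv2.imwrite(f"pics/{n}0.png",im[:,:,::-1])
E
```

```text
{'time_s': 0.0, 'q': [0.98, 0.182, 1.608, -0.0, 1.354, -0.206], 'dq': [0.001, -0.001, 0.001, -0.0, -0.0, 0.001], 'joint_efforts': [0.001, -44.488, -35.133, -0.0, 0.009, 0.0], 'eef_pos': [0.216, 0.532, 0.23], 'eef_rot': [0.694, 0.135, 0.694, -0.136], 'wrist_force': [0.366, -0.522, 0.341], 'torque': [-0.052, 0.028, -0.027], 'opening': 1.003}
side 47.16507588338765 321.4269659953949 201.0888391869987 [[0.9765, 0.0991, -0.1914, 0.2211], [-0.2146, 0.5301, -0.8203, -0.9997], [0.0202, 0.8421, 0.5389, 0.7352], [0.0, 0.0, 0.0, 1.0]] ['vertical_fov', 'cx', 'cy', 'extrinsics']
top 57.040845470266206 318.0618602779919 197.3177207410489 [[-0.0285, 0.9919, -0.124, 0.3592], [-0.9996, -0.0281, 0.0051, -0.0042], [0.0016, 0.1241, 0.9923, 1.0256], [0.0, 0.0, 0.0, 1.0]] ['vertical_fov', 'cx', 'cy', 'extrinsics']
wrist 65.70646984690485 319.4370469909572 198.92426068908222 [[0.3756, -0.8866, -0.2698, 0.1462], [0.9268, 0.3586, 0.1119, 0.5612], [-0.0025, -0.2921, 0.9564, 0.3741], [0.0, 0.0, 0.0, 1.0]] ['vertical_fov', 'cx', 'cy', 'extrinsics']
```

View pics/top0.png

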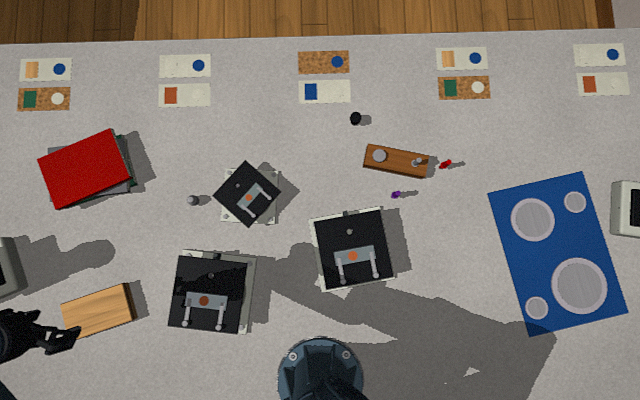

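View pics/side0.png

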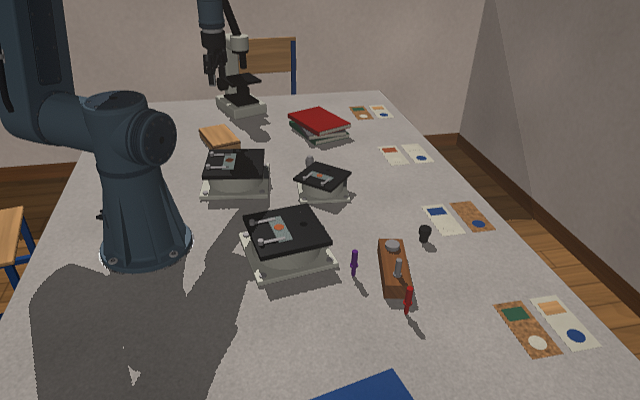

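The top view shows three stands. The small one at about (248,193) has a plate side of about 49 px, so it is the 130 mm one, with its hole near (237,185). The rack is at (397,160), with the key at (379,155) and the steel pin at (418,161). The red pin at (446,163) and the purple pin at (397,194) are decoys.

```bash
cat > h.py <<'E'
from bench import status, optics
import numpy as np, cv2
from scipy.spatial.transform import Rotation as R
def ray(c,n,u,v):
    f=200/np.tan(np.radians(c["vertical_fov"]/2)); E=c["extrinsics"]=np.array(c["extrinsics"])
    x,y=(u-c["cx"])/f,(v-c["cy"])/f
    if n=="wrist":
        r=np.hypot(x,y); s=np.sin(r)/max(r,1e-9); d=np.array([x*s,-y*s,-np.cos(r)])
    else: d=np.array([x,-y,-1])
    return E[:3,3],E[:3,:3]@d
def onz(c,n,u,v,z):
    o,d=ray(c,n,u,v); return o+d*(z-o[2])/d[2]
def proj(c,n,p):
    f=200/np.tan(np.radians(c["vertical_fov"]/2)); E=np.array(c["extrinsics"])
    q=E[:3,:3].T@(np.array(p)-E[:3,3]); a=np.array([q[0],-q[1]]); z=-q[2]
    if n=="wrist": r=np.hypot(*a); a=a/r*np.arctan2(r,z)
    else: a=a/z
    return a*f+[c["cx"],c["cy"]]
def rot(o=None):
    w,x,y,z=(o or status.get_obs())["eef_rot"]; return R.from_quat([x,y,z,w])
def shift(p):
    "tool-axis shift (mm) from measured pose to world p"
    o=status.get_obs(); return np.round(1000*rot(o).inv().apply(np.array(p)-o["eef_pos"]),1)
E
python3 - <<'E'
from h import *
c=optics.get_calibration("top")
for n,u,v,z in [("stand",248,193,.055),("hole",237,185,.055),("pintop",417,160,.084),("keytop",379,155,.052),("rack",397,160,.04),("red",441,165,.0),("purple",395,195,.04)]: print(n,onz(c,"top",u,v,z).round(3))
print(rot().as_matrix().round(3))
print(shift([0.40,0.1,0.30]))
E
```

```text
stand [0.497 0.177 0.055]
hole [0.52  0.206 0.055]
pintop [ 0.568 -0.27   0.084]
keytop [ 0.592 -0.177  0.052]
rack [ 0.579 -0.228  0.04 ]
red [ 0.57  -0.361  0.   ]
purple [ 0.483 -0.217  0.04 ]
[[-0.001  0.375  0.927]
 [-0.001  0.927 -0.375]
 [-1.    -0.001 -0.   ]]
[ -69.1 -331.8  333.3]
```

```bash
python3 -c "
from h import *
print(shift([0.553,0.155,0.24]))"
```

```text
[  -9.2 -223.3  454.5]
```

```bash
python3 -m jog '[0,-20,40,0,50,-2,-40,80,0,50,-4,-60,120,0,50,-5,-80,160,0,50,-5,-100,200,0,50]'; python3 -m jog '[0,-20,40,0,50,-2,-40,80,0,50,-4,-60,120,0,50,-5,-80,160,0,50,-5,-100,200,0,50]'; python3 -m jog '[0,-20,40,0,50,0,-22,52,0,50,0,-22,52,0,50,0,-22,52,0,50,0,-22,52,0,50]'
python3 - <<'E'
from h import *
import json
o=status.get_obs(); c=optics.get_calibration("wrist"); im=optics.camera("wrist")
cv2.imwrite("pics/w1.png",im[:,:,::-1]); c["extrinsics"]=np.array(c["extrinsics"]).tolist(); json.dump(c,open("w1.json","w"))
print(o["time_s"],np.round(o["eef_pos"],3),np.round(o["wrist_force"],2)); print(proj(c,"wrist",[.497,.177,.055]))
E
```

```text
time_s: 0.65
eef_pos: [0.3644, 0.3638, 0.2363]
eef_rot: [0.694, 0.135, 0.694, -0.135]
wrist_force: [1.0, -0.1, 0.8]
opening: 0.499
time_s: 1.15
eef_pos: [0.5124, 0.1959, 0.2413]
eef_rot: [0.694, 0.135, 0.694, -0.135]
wrist_force: [0.1, 0.8, 1.2]
opening: 0.504
time_s: 1.65
eef_pos: [0.5503, 0.1589, 0.2411]
eef_rot: [0.694, 0.135, 0.694, -0.135]
wrist_force: [0.5, -0.4, 0.3]
opening: 0.498
1.65 [0.55  0.159 0.241] [ 0.51 -0.39  0.29]
[316.47105466 124.85406897]
```

View pics/w1.png

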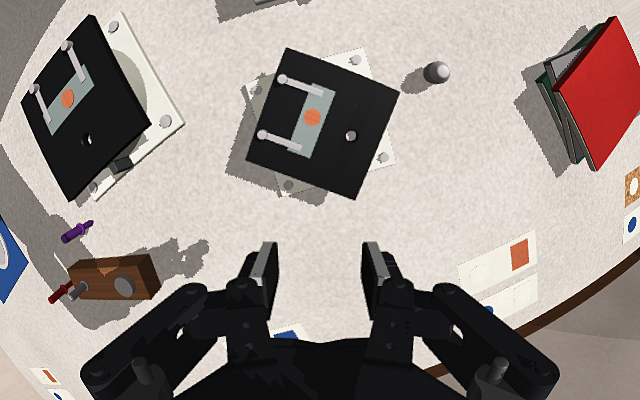

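The wrist view shows the small stand: plate corners at about (286,48), (399,94), (355,200) and (246,158), and its hole at (350,135). The foot bolts are at (356,60), (383,157), (289,184) and (257,90). The tab is hidden under the plate.

```bash
python3 - <<'E'
from h import *
import json
c=json.load(open("w1.json")); im=cv2.imread("pics/w1.png")
b=np.array([onz(c,"wrist",u,v,.013) for u,v in [(356,60),(383,157),(289,184),(257,90)]])[:,:2]
print(b.round(4),b.mean(0),np.linalg.norm(b-b.mean(0),axis=1)); 
d=b-b.mean(0); print("bolt dirs",np.degrees(np.arctan2(d[:,1],d[:,0])))
g=im.max(2)
m=cv2.morphologyEx((g<60).astype(np.uint8),cv2.MORPH_OPEN,np.ones((3,3))) ; m[:40]=0;m[210:]=0;m[:,:235]=0;m[:,410:]=0
cn=max(cv2.findContours(m,cv2.RETR_EXTERNAL,cv2.CHAIN_APPROX_NONE)[0],key=cv2.contourArea)[:,0]
P=np.array([onz(c,"wrist",u,v,.055) for u,v in cn])[:,:2]
r=cv2.minAreaRect((P*1000).astype(np.float32)); print("plate",r)
h=g[120:150,335:366]; th=(h>70).astype(np.uint8); n,l,s,ce=cv2.connectedComponentsWithStats(th); print(s,ce+[335,120])
print(np.array2string(h[::2,::2]))
hp=onz(c,"wrist",350,135.5,.055); print("hole",hp, hp[:2]-b.mean(0),hp[:2]-np.array(r[0])/1000)
E
```

```text
[[0.4431 0.2486]
 [0.5651 0.2371]
 [0.5538 0.1167]
 [0.432  0.1262]] [0.49852819 0.18212622] [0.0864834  0.08636126 0.08567446 0.08690524]
bolt dirs [ 129.81919465   39.52588762  -49.81677684 -139.93780746]
plate ((498.4552001953125, 181.8416290283203), (129.8406982421875, 130.00721740722656), 47.046207427978516)
[[  0   0  31  30 841]
 [ 11  11  10  10  89]] [[349.95005945 134.40665874]
 [350.47191011 135.38202247]]
[[ 32  32  32  33  33  33  34  33  31  32  33  32  32  31  31  32]
 [ 33  32  34  32  33  34  34  32  31  31  31  30  31  31  30  32]
 [ 31  32  31  32  32  34  33  31  29  31  31  31  32  31  33  33]
 [ 32  32  31  31  31  31  31  31  30  30  30  30  32  32  32  33]
 [ 31  31  31  32  31  32  31  30  29  30  29  30  31  31  32  34]
 [ 31  31  32  30  30  32  22  22  52  31  18  31  29  30  34  32]
 [ 31  30  31  31  31  20  77 142 138 143  79  20  30  31  33  33]
 [ 32  31  31  31  30  11 206 131 132 133 126   5  28  32  33  33]
 [ 32  31  30  32  28  52 245 124 135 135 128   7  31  33  31  33]
 [ 31  32  31  30  29   5 234 123 134 144  60  13  31  32  32  33]
 [ 31  32  31  31  28  22 111 117 131  36   7  27  31  31  32  32]
 [ 31  30  30  29  30  29  28  21  20  20  26  32  32  31  30  31]
 [ 30  30  29  30  30  30  29  29  29  28  29  31  31  31  32  31]
 [ 31  29  31  28  27  29  28  29  27  28  30  30  32  31  32  31]
 [ 31  31  28  27  29  28  29  28  30  27  30  31  32  33  32  31]]
hole [0.5207145 0.2059168 0.055    ] [0.0221863  0.02379058] [0.0222593  0.02407517]
```

Stage axis is (0.4985, 0.182), the tab points at −5°, and the hole is at world angle 47°, about (0.5217, 0.2068). Next I move to look at the rack, turning +82°.

```bash
python3 -c "
from h import *
print(shift([0.553,-0.325,0.22]))"
```

```text
[  21.1 -447.9  183.2]
```

```bash
python3 -m jog '[0,-45,18,8,50,0,-90,36,16,50,0,-135,55,24,50,0,-180,73,32,50,0,-225,92,40,50]'; python3 -c "
from h import *
print(shift([0.553,-0.325,0.22]),rot().as_matrix().round(3)[:,1])"
```

```text
time_s: 2.2
eef_pos: [0.5518, -0.0858, 0.2417]
eef_rot: [0.606, 0.366, 0.605, -0.365]
wrist_force: [0.4, -0.2, -0.8]
opening: 0.498
[  21.7 -110.3  212.2] [0.885 0.466 0.001]
```

```bash
python3 -m jog '[4,-22,42,8.5,50,8,-44,84,17,50,12,-66,126,25.5,50,16,-88,168,34,50,22,-110,212,42,50]'; python3 -m jog '[0,0,0,0,50,0,0,0,0,50,0,0,0,0,50,0,0,0,0,50,0,0,0,0,50]'
python3 - <<'E'
from h import *
import json
o=status.get_obs(); c=optics.get_calibration("wrist"); im=optics.camera("wrist")
cv2.imwrite("pics/w2.png",im[:,:,::-1]); c["extrinsics"]=np.array(c["extrinsics"]).tolist(); json.dump(c,open("w2.json","w"))
print(rot().as_matrix().round(3)[:,1],proj(c,"wrist",[.568,-.27,.084]))
E
```

```text
time_s: 2.7
eef_pos: [0.5548, -0.3248, 0.2198]
eef_rot: [0.434, 0.558, 0.434, -0.558]
wrist_force: [0.4, 0.3, -0.5]
opening: 0.502
time_s: 3.2
eef_pos: [0.555, -0.3229, 0.2199]
eef_rot: [0.436, 0.557, 0.436, -0.557]
wrist_force: [0.3, 0.4, -0.0]
opening: 0.498
[ 0.971 -0.241  0.001] [319.79635945 129.39048689]
```

View pics/w2.png

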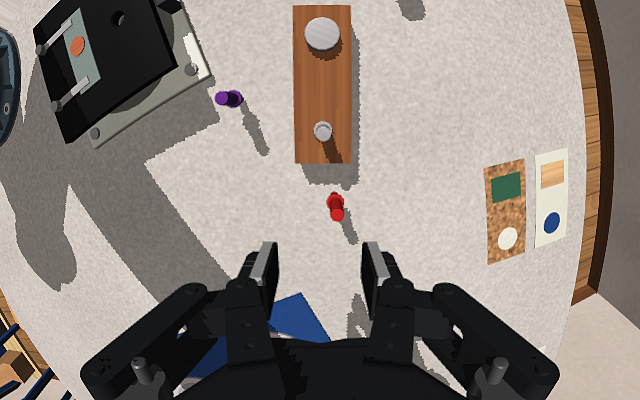

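The rack is in line with the image, with the pin's top at about (322,129) and the key at (322,34). The red decoy at (336,207) is clear of the jaws.

```bash
python3 - <<'E'
from h import *
import json
c=json.load(open("w2.json")); im=cv2.imread("pics/w2.png").astype(int)
x0,y0=305,112; s=im[y0:y0+36,x0:x0+36]
m=((s.max(2)-s.min(2)<25)&(s.max(2)>90)).astype(np.uint8)
for r in m: print(''.join('.#'[k] for k in r))
n,l,st,ce=cv2.connectedComponentsWithStats(m); print(st,ce+[x0,y0])
for z in(.084,.04): print(proj(c,"wrist",[*onz(c,"wrist",322,129,.084)[:2],z]))
E
```

```text
....................................
....................................
....................................
....................................
....................................
....................................
....................................
....................................
....................................
.................#..................
..............########..............
...........#############............
...........##############...........
..........################..........
..........################..........
.........##################.........
.........##################.........
.........##################.........
.........##################.........
.........##################.........
.........##################.........
.........##################.........
.........#################..........
..........################..........
...........###############..........
...........##############...........
............#############...........
.............###########............
..............########..............
.................###................
....................................
....................................
....................................
....................................
....................................
....................................
[[   0    0   36   36 1005]
 [   9    9   18   21  291]] [[322.49452736 129.09651741]
 [322.51890034 130.89347079]]
[322. 129.]
[321.65378838 125.95677765]
```

```bash
python3 - <<'E'
from h import *
import json
c=json.load(open("w2.json"))
print(onz(c,"wrist",322.5,130.3,.044),onz(c,"wrist",322.7,133.3,.084),onz(c,"wrist",322.5,34,.052))
p=onz(c,"wrist",322.5,130.3,.044)[:2]
print(shift([*p,.12]),rot().apply([1,0,0]))
E
```

```text
[ 0.56980159 -0.2744591   0.044     ] [ 0.56968073 -0.27407251  0.084     ] [ 0.59347075 -0.17845227  0.052     ]
[ 99.8   2.7 -50.8] [ 5.02959032e-04 -3.67295923e-04 -9.99999806e-01]
```

```bash
python3 -m jog '[0,2.7,-30,0,50,30,2.7,-51,0,50,70,2.7,-51,0,50,100,2.7,-51,0,50,100,2.7,-51,0,50]'; python3 -m jog '[0,0,0,0,50,0,0,0,0,50,0,0,0,0,50,0,0,0,0,50,0,0,0,0,50]'
python3 - <<'E'
from h import *
o=status.get_obs(); c=optics.get_calibration("wrist"); im=optics.camera("wrist")
cv2.imwrite("pics/w3.png",im[:,:,::-1])
print(shift([.5698,-.2743,.050]),proj(c,"wrist",[.5698,-.2743,.084]))
E
```

```text
time_s: 3.75
eef_pos: [0.5667, -0.2726, 0.1144]
eef_rot: [-0.432, -0.556, -0.439, 0.558]
wrist_force: [-0.7, 0.2, 0.3]
opening: 0.502
time_s: 4.25
eef_pos: [0.5698, -0.2759, 0.1203]
eef_rot: [0.436, 0.558, 0.435, -0.557]
wrist_force: [0.1, -0.4, -0.2]
opening: 0.496
[70.  -0.3 -1.5] [319.3228753  226.60945828]
```

View pics/w3.png

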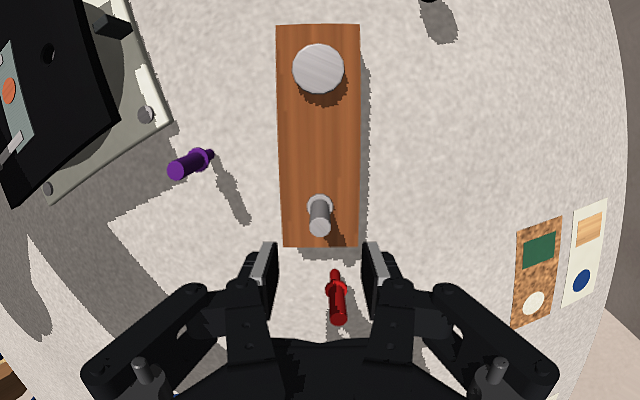

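The pin's top is at (320,229) against a prediction of (319,227), so it agrees. I descend and grip.

```bash
python3 -m jog '[20,0,-0.5,0,50,45,0,-0.5,0,50,60,0,-0.5,0,50,70,0,-0.5,0,50,70,0,-0.5,0,50]'; python3 -m jog '[0,0,0,0,30,0,0,0,0,0,0,0,0,0,0,0,0,0,0,0,0,0,0,0,0]';  python3 -m jog '[0,0,0,0,0,0,0,0,0,0,0,0,0,0,0,0,0,0,0,0,0,0,0,0,0]'; python3 -m jog '[-10,0,0,0,0,-30,0,0,0,0,-60,0,0,0,0,-100,0,0,0,0,-110,0,0,0,0]'
python3 - <<'E'
from h import *
print(shift([.5217,.2068,.120]),rot().as_matrix().round(3)[:,1:])
E
```

```text
time_s: 4.8
eef_pos: [0.5687, -0.2745, 0.0477]
eef_rot: [-0.434, -0.557, -0.436, 0.558]
wrist_force: [-0.1, 0.4, -0.8]
opening: 0.499
time_s: 5.3
eef_pos: [0.5705, -0.2757, 0.0507]
eef_rot: [0.436, 0.558, 0.434, -0.557]
wrist_force: [0.3, 0.6, 5.9]
opening: 0.143
time_s: 5.8
eef_pos: [0.5704, -0.2757, 0.0507]
eef_rot: [0.436, 0.558, 0.434, -0.557]
wrist_force: [-0.9, -0.1, 6.1]
opening: 0.147
time_s: 6.3
eef_pos: [0.5717, -0.2765, 0.1648]
eef_rot: [0.438, 0.558, 0.433, -0.557]
wrist_force: [1.5, 0.4, 0.7]
opening: 0.145
[  42.3 -166.  -456.9] [[ 0.97  -0.243]
 [-0.243 -0.97 ]
 [ 0.007  0.003]]
```

```bash
python3 -m jog '[0,-16,-44,-8,0,0,-32,-88,-16,0,0,-48,-132,-24,0,0,-64,-176,-32,0,0,-80,-220,-40,0]'
python3 - <<'E'
from h import *
print(shift([.5217,.2068,.160]),rot().as_matrix().round(3)[:,1:])
E
```

```text
time_s: 6.8
eef_pos: [0.5444, -0.0404, 0.1589]
eef_rot: [0.6, 0.373, 0.601, -0.373]
wrist_force: [1.0, -0.7, -0.7]
opening: 0.149
[  -1.    89.  -231.7] [[ 0.897  0.442]
 [ 0.442 -0.897]
 [-0.001 -0.001]]
```

```bash
python3 -m jog '[0,17,-45,-8,0,0,34,-90,-16,0,0,52,-135,-24,0,0,70,-180,-32,0,0,88,-228,-40,0]'; python3 -m jog '[0,0,0,-8,0,0,0,0,-10,0,0,0,0,-10,0,0,0,0,-10,0,0,0,0,-10,0]'
python3 - <<'E'
from h import *
import json
o=status.get_obs(); c=optics.get_calibration("wrist"); im=optics.camera("wrist"); t=optics.get_calibration("side"); s=optics.camera("side")
cv2.imwrite("pics/w4.png",im[:,:,::-1]);cv2.imwrite("pics/s4.png",s[:,:,::-1])
c["extrinsics"]=np.array(c["extrinsics"]).tolist(); json.dump(c,open("w4.json","w"))
print(o["eef_pos"],shift([.5217,.2068,.160]),rot().as_matrix().round(3)[:,1:])
print(proj(c,"wrist",[.5217,.2068,.055]),proj(c,"wrist",np.array(o["eef_pos"])-[0,0,.043]),proj(t,"side",[.5217,.2068,.055]))
E
```

```text
time_s: 7.3
eef_pos: [0.524, 0.2018, 0.1591]
eef_rot: [0.692, 0.145, 0.692, -0.145]
wrist_force: [0.9, -0.6, -0.7]
opening: 0.147
time_s: 7.8
eef_pos: [0.5248, 0.1996, 0.1591]
eef_rot: [0.702, 0.087, 0.702, -0.087]
wrist_force: [0.5, -1.3, 0.2]
opening: 0.143
[0.52478311 0.19959405 0.15914963] [-0.7  6.2 -4.9] [[ 0.244  0.97 ]
 [ 0.97  -0.244]
 [-0.    -0.   ]]
[326.79041186 192.7050921 ] [319.16280253 225.47065095] [328.17657613 169.80860432]
```

View pics/w4.png

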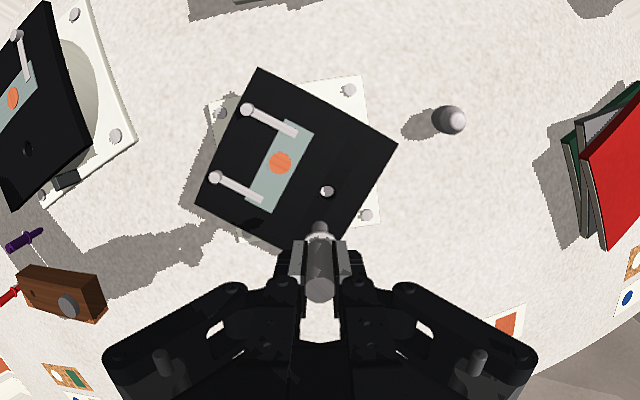

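The hole is at (327,192), as predicted at (327,193). The pin hangs straight, with its nose near (319,224), so I align it and lower it.

```bash
python3 -m jog '[0,3,-3,0,0,10,6.2,-5.2,0,0,30,6.2,-5.2,0,0,45,6.2,-5.2,0,0,56,6.2,-5.2,0,0]'; python3 -m jog '[0,0,0,0,0,0,0,0,0,0,0,0,0,0,0,0,0,0,0,0,0,0,0,0,0]'
python3 - <<'E'
from h import *
o=status.get_obs(); c=optics.get_calibration("wrist"); im=optics.camera("wrist"); t=optics.get_calibration("side"); s=optics.camera("side")
print(o["eef_pos"],shift([.5217,.2068,.093]),proj(c,"wrist",[.5217,.2068,.055]))
a=cv2.resize(im[120:320,220:420],(400,400),interpolation=cv2.INTER_CUBIC)
b=cv2.resize(s[120:220,278:378],(400,400),interpolation=cv2.INTER_CUBIC)
cv2.imwrite("pics/c5.png",np.hstack([a,b])[:,:,::-1])
E
```

```text
time_s: 8.4
eef_pos: [0.5202, 0.2073, 0.1013]
eef_rot: [0.701, 0.086, 0.703, -0.087]
wrist_force: [1.0, -0.4, -0.3]
opening: 0.141
time_s: 8.9
eef_pos: [0.5218, 0.2074, 0.1039]
eef_rot: [0.702, 0.087, 0.701, -0.086]
wrist_force: [0.2, 0.7, 0.0]
opening: 0.144
[0.52176235 0.20736591 0.10394485] [10.7 -0.5  0.3] [318.27123399 222.11007689]
```

View pics/c5.png

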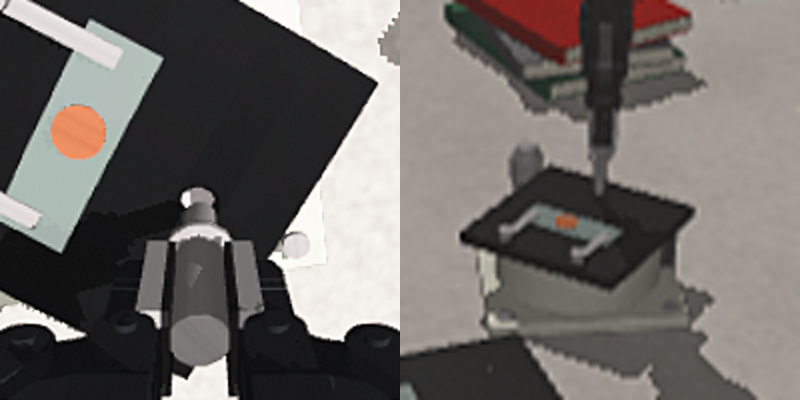

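The nose covers the middle of the hole: its rim top is at 213 px, so its centre is near 222 as predicted. I lower gently.

```bash
python3 -m jog '[3,0,0,0,0,6,0,0,0,0,9,0,0,0,0,11,0,0,0,0,11,0,0,0,0]'; python3 -m jog '[1,0,0,0,0,2,0,0,0,0,3,0,0,0,0,4,0,0,0,0,4,0,0,0,0]'
```

```text
time_s: 9.5
eef_pos: [0.5215, 0.2072, 0.092]
eef_rot: [0.702, 0.086, 0.702, -0.087]
wrist_force: [1.2, -1.0, -0.6]
opening: 0.147
time_s: 10.0
eef_pos: [0.5213, 0.2073, 0.0882]
eef_rot: [0.702, 0.087, 0.702, -0.086]
wrist_force: [1.7, -0.4, -0.1]
opening: 0.145
```

```bash
python3 -m jog '[0.5,0,0,0,0,1,0,0,0,0,1.5,0,0,0,0,2,0,0,0,0,2,0,0,0,0]'; python3 -m jog '[0.5,0,0,0,0,1,0,0,0,0,1.5,0,0,0,0,2,0,0,0,0,2,0,0,0,0]'
```

```text
time_s: 10.5
eef_pos: [0.5214, 0.2073, 0.0864]
eef_rot: [0.702, 0.087, 0.702, -0.086]
wrist_force: [0.5, -1.2, 1.6]
opening: 0.146
time_s: 11.0
eef_pos: [0.5215, 0.2074, 0.0844]
eef_rot: [0.702, 0.087, 0.702, -0.086]
wrist_force: [1.3, -0.2, 4.1]
opening: 0.147
```

```bash
python3 -m jog '[0.3,0,0,0,0,0.6,0,0,0,0,0.8,0,0,0,0,0.8,0,0,0,0,0.8,0,0,0,0]'
cat >> h.py <<'E'
C=np.array([.4985,.182])
def polar():
    o=status.get_obs(); d=np.array(o["eef_pos"])[:2]-C
    return np.degrees(np.arctan2(d[1],d[0])),np.hypot(*d)*1000,o
def arc(th0,steps,r=34.3):
    "tool y,z offsets (mm) for arc from th0 by cumulative steps deg (world ccw)"
    M=rot().as_matrix(); f=lambda t: r*np.array([np.cos(np.radians(t)),np.sin(np.radians(t)),0])
    for s in steps: print(s,np.round((f(th0+s)-f(th0))@M[:,1:],1))
E
python3 - <<'E'
from h import *
t,r,o=polar(); print(t,r,o["wrist_force"],o["eef_pos"]); arc(t,[-2.5,-5,-7.5,-10,-12.5]); arc(t-12.5,[-2.5,-5,-7.5,-10,-12])
E
```

```text
time_s: 11.5
eef_pos: [0.5215, 0.2073, 0.0836]
eef_rot: [0.702, 0.087, 0.702, -0.086]
wrist_force: [0.8, 0.2, 5.0]
opening: 0.147
47.77265552179446 34.207031242748315 [0.84564972 0.21307437 5.02964382] [0.52148966 0.20732976 0.08363799]
-2.5 [-0.7  1.3]
-5 [-1.5  2.6]
-7.5 [-2.4  3.8]
-10 [-3.3  5. ]
-12.5 [-4.2  6.2]
-2.5 [-1.   1.1]
-5 [-2.   2.2]
-7.5 [-3.1  3.2]
-10 [-4.3  4.2]
-12 [-5.2  4.9]
```

```bash
python3 -m jog '[0,-0.7,1.3,0,0,0,-1.5,2.6,0,0,0,-2.4,3.8,0,0,0,-3.3,5.0,0,0,0,-4.2,6.2,0,0]'; python3 -c "
from h import *
t,r,o=polar(); print(t,r); arc(35.3,[-2,-4,-6,-8,-9])"
```

```text
time_s: 12.0
eef_pos: [0.5253, 0.2026, 0.0831]
eef_rot: [0.701, 0.087, 0.703, -0.086]
wrist_force: [-2.2, 5.2, 5.6]
opening: 0.144
37.439216274212676 33.81333404474064
-2 [-0.8  0.9]
-4 [-1.6  1.8]
-6 [-2.5  2.6]
-8 [-3.4  3.4]
-9 [-3.8  3.8]
```

```bash
python3 -m jog '[0,-0.8,0.9,0,0,0,-1.6,1.8,0,0,0,-2.5,2.6,0,0,0,-3.4,3.4,0,0,0,-3.8,3.8,0,0]'; python3 -c "
from h import *
t,r,o=polar(); print(t,r); arc(26.3,[-1,-2,-3,-4,-5]); arc(21.3,[-1,-2,-3,-4,-5]);arc(16.3,[-1,-2,-3,-4,-5])"
```

```text
time_s: 12.5
eef_pos: [0.5285, 0.1979, 0.0832]
eef_rot: [0.701, 0.087, 0.702, -0.086]
wrist_force: [-0.6, 5.1, 4.0]
opening: 0.139
27.912977215287107 33.97788974404064
-1 [-0.5  0.4]
-2 [-0.9  0.8]
-3 [-1.4  1.1]
-4 [-1.9  1.5]
-5 [-2.4  1.8]
-1 [-0.5  0.3]
-2 [-1.   0.7]
-3 [-1.5  1. ]
-4 [-2.   1.3]
-5 [-2.5  1.6]
-1 [-0.5  0.3]
-2 [-1.   0.6]
-3 [-1.6  0.9]
-4 [-2.1  1.1]
-5 [-2.6  1.4]
```

```bash
python3 -m jog '[0,-0.5,0.4,0,0,0,-0.9,0.8,0,0,0,-1.4,1.1,0,0,0,-1.9,1.5,0,0,0,-2.4,1.8,0,0]'; python3 -c "
from h import *
t,r,o=polar(); print(t,r)"
```

```text
time_s: 13.0
eef_pos: [0.5299, 0.1952, 0.0833]
eef_rot: [0.702, 0.087, 0.702, -0.086]
wrist_force: [-0.8, 5.6, 4.7]
opening: 0.147
22.871508904989877 34.05269884999401
```

```bash
python3 -m jog '[0,-0.5,0.3,0,0,0,-1,0.7,0,0,0,-1.5,1,0,0,0,-2,1.3,0,0,0,-2.5,1.6,0,0]'; python3 -c "
from h import *
t,r,o=polar(); print(t,r);arc(11.3,[-1,-2,-3,-4,-5]);arc(6.3,[-1,-2,-3,-4,-5])"
```

```text
time_s: 13.5
eef_pos: [0.531, 0.1924, 0.0834]
eef_rot: [0.702, 0.087, 0.702, -0.086]
wrist_force: [-0.4, 5.5, 5.0]
opening: 0.136
17.790191941058637 34.1222329744046
-1 [-0.5  0.3]
-2 [-1.1  0.5]
-3 [-1.6  0.7]
-4 [-2.2  0.9]
-5 [-2.8  1.2]
-1 [-0.6  0.2]
-2 [-1.1  0.4]
-3 [-1.7  0.6]
-4 [-2.3  0.8]
-5 [-2.8  0.9]
```

```bash
python3 -m jog '[0,-0.5,0.3,0,0,0,-1,0.6,0,0,0,-1.6,0.9,0,0,0,-2.1,1.1,0,0,0,-2.6,1.4,0,0]'; python3 -c "
from h import *
t,r,o=polar(); print(t,r)"
```

```text
time_s: 14.0
eef_pos: [0.5319, 0.1896, 0.0835]
eef_rot: [0.702, 0.087, 0.702, -0.086]
wrist_force: [0.2, 5.1, 3.7]
opening: 0.139
12.756745583499747 34.2050254441415
```

```bash
python3 -m jog '[0,-0.5,0.3,0,0,0,-1.1,0.5,0,0,0,-1.6,0.7,0,0,0,-2.2,0.9,0,0,0,-2.8,1.2,0,0]'; python3 -c "
from h import *
t,r,o=polar(); print(t,r)"
```

```text
time_s: 14.5
eef_pos: [0.5326, 0.1853, 0.0832]
eef_rot: [0.702, 0.086, 0.702, -0.087]
wrist_force: [1.5, 1.5, 0.5]
opening: 0.147
5.486057143862542 34.218961403391965
```

The upward push vanished at about 5.5°. I nudge on slightly to confirm and centre the pin.

```bash
python3 -m jog '[0,-0.3,0.1,0,0,0,-0.6,0.2,0,0,0,-0.9,0.3,0,0,0,-1.1,0.4,0,0,0,-1.1,0.4,0,0]'; python3 -c "
from h import *
t,r,o=polar(); print(t,r)"
```

```text
time_s: 15.0
eef_pos: [0.5325, 0.1844, 0.0833]
eef_rot: [0.702, 0.086, 0.702, -0.087]
wrist_force: [2.8, 1.3, -1.0]
opening: 0.146
3.975558337196842 34.06379060497062
```

```bash
python3 -m jog '[0.5,0,0,0,0,1,0,0,0,0,1.5,0,0,0,0,2,0,0,0,0,2,0,0,0,0]'; python3 -c "
from h import *
t,r,o=polar(); print(t,r)"
```

```text
time_s: 15.5
eef_pos: [0.5325, 0.1845, 0.0814]
eef_rot: [0.702, 0.086, 0.702, -0.086]
wrist_force: [2.4, 1.0, 0.8]
opening: 0.15
4.207500775844136 34.08528529736533
```

```bash
python3 -m jog '[0.5,0,0.3,0,0,1,0,0.4,0,0,2,0,0.4,0,0,3,0,0.4,0,0,3,0,0.4,0,0]'; python3 -c "
from h import *
t,r,o=polar(); print(t,r)"
```

```text
time_s: 16.0
eef_pos: [0.5327, 0.1844, 0.0782]
eef_rot: [0.702, 0.086, 0.702, -0.087]
wrist_force: [1.2, 0.4, -0.2]
opening: 0.144
3.9703101910917686 34.26119023448431
```

```bash
python3 -m jog '[1,0,0,0,0,2,0,0,0,0,3,0,0,0,0,4,0,0,0,0,4,0,0,0,0]'; python3 -c "
from h import *
t,r,o=polar(); print(t,r)"
```

```text
time_s: 16.5
eef_pos: [0.5327, 0.1844, 0.0743]
eef_rot: [0.702, 0.086, 0.702, -0.087]
wrist_force: [0.7, 1.1, -1.3]
opening: 0.145
3.953206697965391 34.315469983716405
```

```bash
python3 -m jog '[1,0,0,0,0,2,0,0,0,0,3,0,0,0,0,4,0,0,0,0,4,0,0,0,0]'; python3 -c "
from h import *
t,r,o=polar(); print(t,r)"
```

```text
time_s: 17.0
eef_pos: [0.5327, 0.1844, 0.0703]
eef_rot: [0.702, 0.086, 0.702, -0.087]
wrist_force: [0.4, 0.6, -0.7]
opening: 0.143
3.981698105143852 34.31720856849152
```

```bash
python3 -m jog '[0.8,0,0,0,0,1.6,0,0,0,0,2.4,0,0,0,0,3,0,0,0,0,3,0,0,0,0]'; python3 -m jog '[0.3,0,0,0,0,0.6,0,0,0,0,0.9,0,0,0,0,1.2,0,0,0,0,1.2,0,0,0,0]'
```

```text
time_s: 17.5
eef_pos: [0.5328, 0.1844, 0.0674]
eef_rot: [0.702, 0.086, 0.702, -0.086]
wrist_force: [0.8, 0.5, -0.4]
opening: 0.145
time_s: 18.0
eef_pos: [0.5328, 0.1844, 0.0662]
eef_rot: [0.702, 0.086, 0.702, -0.086]
wrist_force: [-0.2, 0.6, 0.0]
opening: 0.144
```

```bash
python3 -m jog '[0.2,0,0,0,0,0.4,0,0,0,0,0.6,0,0,0,0,0.8,0,0,0,0,0.8,0,0,0,0]'
```

```text
time_s: 18.5
eef_pos: [0.5329, 0.1844, 0.0657]
eef_rot: [0.702, 0.086, 0.702, -0.086]
wrist_force: [-0.8, -0.9, 1.6]
opening: 0.143
```

```bash
python3 -m jog '[0.2,0,0,0,0,0.4,0,0,0,0,0.4,0,0,0,0,0.4,0,0,0,0,0.4,0,0,0,0]'
```

```text
time_s: 19.0
eef_pos: [0.533, 0.1844, 0.0656]
eef_rot: [0.702, 0.086, 0.702, -0.086]
wrist_force: [-2.7, -0.4, 5.5]
opening: 0.146
```

The flange is seated, with 5.5 N at the expected height. I release and withdraw straight up.

```bash
python3 -m jog '[-0.3,0,0,0,35,-0.3,0,0,0,35,-0.3,0,0,0,35,-0.3,0,0,0,35,-0.3,0,0,0,35]'; python3 -m jog '[-5,0,0,0,35,-15,0,0,0,35,-35,0,0,0,35,-60,0,0,0,35,-90,0,0,0,35]';  python3 -m jog '[-20,0,20,0,35,-30,0,50,0,35,-30,0,50,0,35,-30,0,50,0,35,-30,0,50,0,35]'
python3 - <<'E'
from h import *
o=status.get_obs(); c=optics.get_calibration("wrist"); im=optics.camera("wrist"); s=optics.camera("side"); t=optics.get_calibration("side")
P=[.5329,.1844]; print(o["eef_pos"],proj(c,"wrist",P+[.099]),proj(c,"wrist",P+[.059]),proj(t,"side",P+[.099]),proj(t,"side",P+[.059]))
a=cv2.resize(im[60:260,220:420],(400,400),interpolation=cv2.INTER_CUBIC)
b=cv2.resize(s[120:220,278:378],(400,400),interpolation=cv2.INTER_CUBIC)
cv2.imwrite("pics/c6.png",np.hstack([a,b])[:,:,::-1])
E
```

```text
time_s: 19.5
eef_pos: [0.5328, 0.1844, 0.0653]
eef_rot: [0.702, 0.086, 0.702, -0.086]
wrist_force: [-0.4, 0.3, 0.9]
opening: 0.349
time_s: 20.0
eef_pos: [0.5324, 0.1843, 0.1564]
eef_rot: [0.701, 0.086, 0.702, -0.087]
wrist_force: [0.8, 0.4, -0.9]
opening: 0.348
time_s: 20.5
eef_pos: [0.5801, 0.1724, 0.1847]
eef_rot: [0.701, 0.086, 0.702, -0.087]
wrist_force: [-0.6, 0.4, -0.2]
opening: 0.352
[0.58012689 0.17242813 0.18473575] [319.4769475  142.62061785] [319.53310705 137.46640998] [333.9195256  160.13281499] [333.461      171.82483059]
```

View pics/c6.png

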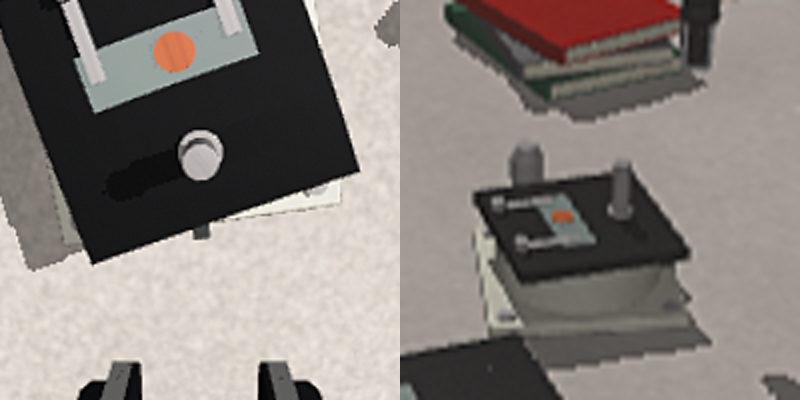

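The pin stands with its flange flat on the plate. In the side view its top is at about (333.5,161) against a predicted (333.9,160). The tab is now visible and nothing else has moved.

```bash
python3 -c "
from bench import hand_in; print(hand_in())"
```

```text
the job is handed in; nothing more can be done
None
```

The job is done and handed in at about 20.6 s: the index pin is home in the stage and the gripper is clear of it.

- **Pick and approach:** I took the steel pin from the rack and lowered its nose into the hole of the 130 mm stage plate. I bore on the seat with about 5 N, roughly 3 mm of give.
- **Finding the hole:** I carried the plate clockwise from 47° to about 4° in world angle. There the upward push vanished and the nose slid in with no resistance. That puts the hidden hole about 9° counterclockwise of the tab, inside the given range.
- **Seating:** I lowered the pin about 21 mm from first contact with the seat until the flange met the plate at 5.5 N. Then I released it and withdrew straight up.

**Checks:**
- **Forces:** No wrist reading, taken at the end of each move, was above about 8 N, and I saw no sign of the seat nearing its stop.
- **Final pictures:** They show the pin standing with its flange on the plate. The side view matches the expected pin top within about 1 px.
- **Disagreement:** In the wrist view my eye estimate of the pin top was about 4 px (roughly 3 mm) off. I put that down to reading a partly overlapped disc, because the height and contact force agreed.
- **Not checked closely:** The last two pictures were crops around the stand. They show no sign of anything disturbed there, but I did not look again at the rack, the key and the eyepiece.

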